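# Snap the lid of the ball box shut all round

### The arm

A 6-joint arm with a two-finger parallel gripper is mounted at the origin on the work surface. World frame = base frame: x ahead of the robot, y to its left, z up, the work surface at z = 0. Lengths are in m, angles in rad, forces in N, time in s.
With the tool pointing down it reaches from about 0.35 to 0.975 m from the base axis. Payload 4.9 kg.
Tool frame: the origin (TCP) lies on the mounting face of the last link; the fingertips stand 173 mm ahead of it and the grasp point (between the pads) lies 155 mm ahead of it; x points along the fingers, z is the direction in which the jaws open and shut, and the axes are right-handed (so a half turn about x gives the same grasp; the last joint's range is limited). The gripper opens to 85 mm and grips with 20 to 120 N. Pads are 22 mm wide; open, the fingers measure 114 mm over their backs; the gripper's body (76 mm by 85 mm) begins 54 mm behind the grasp point. The pads swing forward as they close: fully open they stand 13 mm farther back than shut.
Start: joints at [1.125, 0.053, 1.613, -0, 1.476, -0.119], TCP at [0.201, 0.592, 0.405] pointing down, gripper open.
Joint ranges: [-3.01, 3.01], [-1.01, 2.22], [0.06, 2.58], [-1.02, 4.17], [0.09, 2.62], [-3.14, 3.14]. Speed limits (rad/s): [2.57, 2.57, 3.14, 3.14, 3.14, 3.14].

### API

Orientations are given as a rotation vector (axis times angle).
In Python, from station import get_obs, get_image, get_calibration, finish_job, look_for, masks_of, tip_of gives the robot as it stands.
- The arm moves only by the tool carry_out, never from a script. Its argument "increments" is a list of rows, each a list of 3 entries, a list of its own where there are three numbers: the turn, a rotation vector about the world's x, y, z in units of 0.1 rad (1.0 is 0.1 rad), then the shift along the world's x, y, z in units of 20 mm (1.0 is 20 mm), then the opening, from 0 (shut) to 1 (fully open). A call has 1 to 8 rows; each row shifts and turns the pose as measured when the row begins; what a row does not reach is not made up. A row lasts 1/10 s, in which the tool goes at most 50 mm and 8.59 degrees, less where a joint would pass 70% of its speed; a pose out of reach is approached as far as the arm can. A call with a number of a shift or a turn outside -1 to 1 is refused whole. A call with a gripper value outside its range is refused whole. The fingers move at their own pace and stop on an object; "squeeze" is the grip in N (left out, the last holds). Time passes only in rows, so rows that do not move let the fingers close. It gives the time, the measured TCP pose, the force and the opening at its end, in the units of the state.
- get_obs(): the state, without advancing time (a new reading comes with each control period).
- get_image(name): name is "side" or "top" or "wrist"; returns (picture, depth): 480x640x3 uint8, blue, green, red; 480x640 float32, m along the optical axis (not along the pixel's ray), 0 where there is no reading.
- get_calibration(name): a dict with "fx", "fy", "cx", "cy" (pixels), "position" and "orientation" of the camera in the world. Camera axes: x right, y down, z forward; pixel columns grow to the right and rows downward; lengths in m; the calibration is good to about 2 mm. A picture is of the moment at which its call begins: read the wrist's pose just before it. get_calibration takes no time and is no camera call; for the wrist camera it gives the pose at the moment of the call.
- finish_job(): hands the job in, once; it reports no verdict.
Trained networks look in the newest picture that a camera, given by its name, has taken for a name from the list of things; names that differ only in an ending like _2 or _b are one class to them, and where a whole thing is asked for, a point or a joint stands for the part that bears it (a point fixed in the world has none). Each returns a list of dicts, best first, with "p" (0 to 1); they miss things now and then, are a little off and sometimes report something else, mostly with a low value. They report only what shows in the picture. A call takes as long as a camera call. They do not tell look-alikes from the thing itself.
- look_for(camera, query): "centre" ([column, row] in pixels, amid what is visible of it).
- masks_of(camera, query): "region" (480x640 bool, what is visible of it) and "centre" ([column, row] in pixels, amid what is visible of it).
- tip_of(camera, query): "centre" ([column, row] in pixels: a listed point, or the origin of a listed thing).
The state is a dict: "t": time; "q": joint angles; "dq": joint speeds; "effort": joint torques, N m; "tool_pos": TCP position; "tool_rot": TCP orientation; "contact_force": force on the tool from outside, world axes, zero at the start; "wrist_torque": the same for the moment, N m; "opening": finger opening in m.
Only numpy, scipy, OpenCV 4.12 (cv2) and the standard library are available. Lean on these libraries where they do the work, as an engineer would, in place of code of your own. Each camera call takes 0.05 s, during which the arm holds its last target.

### The job

The lid of the clear box of spare balls has only been laid on, with its four rim edges still standing up. Go round the rim with your fingertips and press each edge down firmly, but without forcing it, until every one has clicked shut and lies flush with the corners. Only press: the box must not be lifted, tipped or pushed across the bench, and the other things stay where they are.

Things in the scene. Friction and masses are not known exactly. Their poses are not given: they have to be found in the camera images.
- snap_box: Clear plastic box of small balls (140 x 190 mm, 66 high) with a white lid laid on in its right place. Loose on the bench, 0.65 to 0.95 kg in all. Origin: centre of the underside, on the bench; z up, y along the long side, -x the side nearer the robot. Pressing on the rim does not tip it; over 80 N cracks it.
- lid_center (a point): Point on the box's centre line at the height of the shut rim, 72 mm above the bench. The lid is 150 x 200 mm outside (x by y); its middle panel lies 5 mm lower. Its four stiff corners (29 x 29 mm, top at 72 mm) are seated already; between them, parted by narrow slots, are four snap edges.
- near_edge_top (a point): Point to press, straight down, on the lid's near long snap edge (on the box's -x side; 138 mm long, 29 mm wide, 4 thick, a 13 mm lip hanging from its outer border): middle of its length, on top, 8 mm in from the outer border. Moves with the edge: about 77 mm above the bench while it stands up, 72 mm (level with the corners) when shut.
- near_edge (a joint): Angle of the near long snap edge about its inner border, rad: 0 = standing up (outer border 7 mm too high), 0.26 = fully down, flush. Let go before about 0.17 (2 mm short of flush at the point to press) it springs back up; beyond that it snaps down by itself and stays. The click takes about 7 to 14 N there, straight down.
- far_edge_top (a point): Point to press, straight down, on the lid's far long snap edge (on the box's +x side; 138 mm long, 29 mm wide, 4 thick, a 13 mm lip hanging from its outer border): middle of its length, on top, 8 mm in from the outer border. Moves with the edge: about 77 mm above the bench while it stands up, 72 mm (level with the corners) when shut.
- far_edge (a joint): Angle of the far long snap edge about its inner border, rad: 0 = standing up (outer border 7 mm too high), 0.26 = fully down, flush. Let go before about 0.17 (2 mm short of flush at the point to press) it springs back up; beyond that it snaps down by itself and stays. The click takes about 7 to 14 N there, straight down.
- left_edge_top (a point): Point to press, straight down, on the lid's left short snap edge (on the box's +y side; 88 mm long, 29 mm wide, 4 thick, a 13 mm lip hanging from its outer border): middle of its length, on top, 8 mm in from the outer border. Moves with the edge: about 77 mm above the bench while it stands up, 72 mm (level with the corners) when shut.
- left_edge (a joint): Angle of the left short snap edge about its inner border, rad: 0 = standing up (outer border 7 mm too high), 0.26 = fully down, flush. Let go before about 0.17 (2 mm short of flush at the point to press) it springs back up; beyond that it snaps down by itself and stays. The click takes about 7 to 14 N there, straight down.
- right_edge_top (a point): Point to press, straight down, on the lid's right short snap edge (on the box's -y side; 88 mm long, 29 mm wide, 4 thick, a 13 mm lip hanging from its outer border): middle of its length, on top, 8 mm in from the outer border. Moves with the edge: about 77 mm above the bench while it stands up, 72 mm (level with the corners) when shut.
- right_edge (a joint): Angle of the right short snap edge about its inner border, rad: 0 = standing up (outer border 7 mm too high), 0.26 = fully down, flush. Let go before about 0.17 (2 mm short of flush at the point to press) it springs back up; beyond that it snaps down by itself and stays. The click takes about 7 to 14 N there, straight down.
- rice_bowl: White ceramic rice bowl, 116 mm across, 58 mm high, left of the box. Origin: centre of its foot. To be left alone.
- maraca: Red plastic maraca lying right of the box, 200 mm long, head 70 mm thick. Origin: on the bench under its middle; x points to the head. To be left alone.
- kendama: Wooden kendama lying beyond the box, ball on its spike, 190 mm long, ball 60 mm across. Origin: on the bench under its cross-piece; x points to the ball. To be left alone.
- steel_pot: Small steel pot with a tight lid, 125 mm across, 115 mm high over the knob, two side handles (166 mm over these), beyond the box to the right. Origin: centre of its base. To be left alone.
- mug: White ceramic mug, 72 mm across, 78 mm high, handle at its +y; between the robot and the box. Origin: centre of its base. To be left alone.
- toy_car: Wooden toy car 85 x 56 mm, 45 mm high, between the robot and the box. Origin: on the bench under its middle. To be left alone.
Mind the look-alikes: they are no part of the job. Leave any green or red look-alike of the snap_box alone.

How it is judged:
At the end, for the whole second after the job is handed in: All four snap edges of the lid are down past the click (at least 0.22 of 0.26 rad) and stay so unheld; the box stands flat and still on the bench within 50 mm of where it was, and the bowl, maraca, kendama, pot, mug and car are each within 30 mm of where they were (value of joint each of near_edge, far_edge, left_edge, right_edge above 0.22 rad and angle between snap_box's own z axis and vertical below 0.03 rad and height (world z) of snap_box below 0.005 m and distance of snap_box from where it was at the start of the episode below 0.05 m and linear speed of snap_box below 0.02 m/s and distance of each of rice_bowl, maraca, kendama, steel_pot, mug, toy_car from where it was at the start of the episode below 0.03 m); the robot touches nothing.
It fails at once if the box is lifted (height (world z) of snap_box above 0.015 m).
It fails at once if the box is tipped (angle between snap_box's own z axis and vertical above 0.12 rad).
It fails at once if the box is shoved or carried more than 50 mm (distance of snap_box from where it was at the start of the episode above 0.05 m).
It fails at once if the robot presses or squeezes the box or its lid with more than 80 N (contact force between any of the fingers, the arm and snap_box above 80 N).
It fails at once if the bowl, maraca, kendama, pot, mug or toy car is shifted by more than 30 mm (distance of any of rice_bowl, maraca, kendama, steel_pot, mug, toy_car from where it was at the start of the episode above 0.03 m).
It also fails if it takes over 51 s, if anything falls off the work surface, if the arm or the gripper's body presses on something with over 40 N, if the wrist force passes 120 N, or if a joint passes its speed limit or range.

## Working session

There is one attempt and no reset: what is moved stays moved. The work goes in short steps, Python scripts to look and compute and a tool call to move; the robot and the scene stay as the last step left them, time stands still between calls to the robot, and variables do not carry over. Pictures are saved under pics/ and viewed, and the job is handed in when it is done.

Besides the shell and the picture viewer there is one more tool, called after "Emit:" by a JSON object that holds its "api" and its "payload". carry_out: Moves the arm, as the interface text tells. Shifts and turns lie within -1 to 1; 1 stands for 20 mm of shift or 0.1 rad of turn. Its arguments: {"type":"object","properties":{"increments":{"type":"array","items":{"type":"array"}},"squeeze":{"type":"number"}},"required":["increments"]}

```bash
mkdir -p pics; ls; python3 - <<'E'
from station import *
import cv2
o=get_obs();print({k:(o[k] if not hasattr(o[k],'__len__') else [round(float(x),3) for x in o[k]]) for k in o})
for c in ["top","side"]:
    im,d=get_image(c);cv2.imwrite(f"pics/{c}0.png",im)
    k=get_calibration(c);print(c,k)
    for q in ["snap_box","near_edge_top","far_edge_top","left_edge_top","right_edge_top","lid_center"]:
        print(q,[(r['p'],r['centre']) for r in tip_of(c,q)[:3]])
print(get_obs()['t'])
E
```

```text
pics
{'t': 0.0, 'q': [1.125, 0.053, 1.614, 0.0, 1.476, -0.119], 'dq': [0.001, 0.0, 0.001, -0.0, -0.001, 0.0], 'effort': [0.001, -39.37, -37.017, -0.0, 0.007, -0.0], 'tool_pos': [0.201, 0.592, 0.403], 'tool_rot': [-0.966, 1.348, 0.965], 'contact_force': [0.881, 0.267, 0.495], 'wrist_torque': [0.015, 0.019, 0.016], 'opening': 0.08568886225005337}
top {'fx': 571.5084045100167, 'fy': 571.5084045100167, 'cx': 326.15224169431485, 'cy': 239.59417372522572, 'position': array([0.40990954, 0.00438202, 1.27709605]), 'orientation': array([-2.17977864,  2.2012181 , -0.0853043 ])}
snap_box [(0.95, [198.9, 169.6]), (0.68, [483.3, 362.7]), (0.6, [182.9, 370.2])]
near_edge_top [(0.98, [458.8, 364.1]), (0.89, [385.7, 253.1]), (0.74, [201.3, 360.4])]
far_edge_top [(0.89, [195.1, 195.5]), (0.76, [522.3, 364.3]), (0.74, [145.4, 394.7])]
left_edge_top [(0.94, [331.5, 247.5]), (0.92, [227.9, 154.8]), (0.8, [490.8, 320.3])]
right_edge_top [(0.8, [153.0, 339.2]), (0.69, [144.9, 170.8]), (0.62, [399.0, 202.8])]
lid_center [(0.98, [182.9, 165.9]), (0.75, [489.2, 362.7]), (0.62, [175.1, 376.8])]
side {'fx': 438.6013756321548, 'fy': 438.6013756321548, 'cx': 322.1742418599777, 'cy': 241.25392751847437, 'position': array([ 0.40217434, -0.79584314,  0.89786188]), 'orientation': array([-2.36489498,  0.15471951, -0.05786614])}
snap_box [(0.98, [335.1, 287.7]), (0.95, [358.7, 189.4]), (0.84, [214.4, 395.1])]
near_edge_top [(0.84, [211.9, 348.6]), (0.71, [376.9, 164.6]), (0.59, [315.5, 281.3])]
far_edge_top [(0.8, [359.6, 255.7]), (0.8, [205.3, 410.4]), (0.71, [204.2, 165.3])]
left_edge_top [(0.79, [312.9, 245.9]), (0.66, [423.4, 291.2]), (0.63, [253.0, 374.6])]
right_edge_top [(0.76, [162.8, 381.9]), (0.73, [345.4, 157.6]), (0.57, [240.7, 166.9])]
lid_center [(0.97, [209.5, 378.0]), (0.84, [360.1, 171.7]), (0.71, [335.8, 268.6])]
0.7
```

View pics/top0.png

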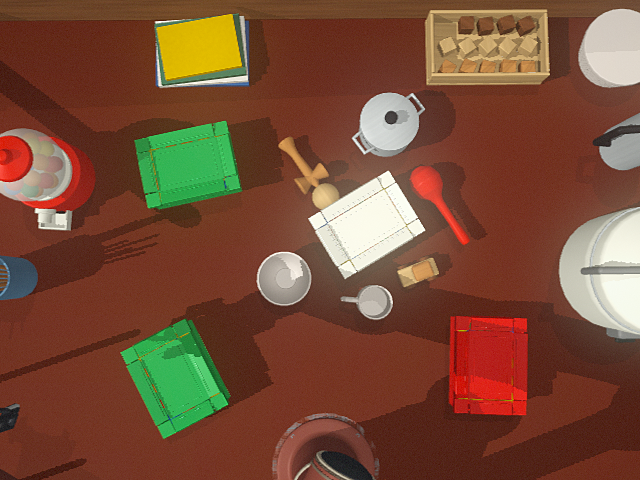

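View pics/side0.png

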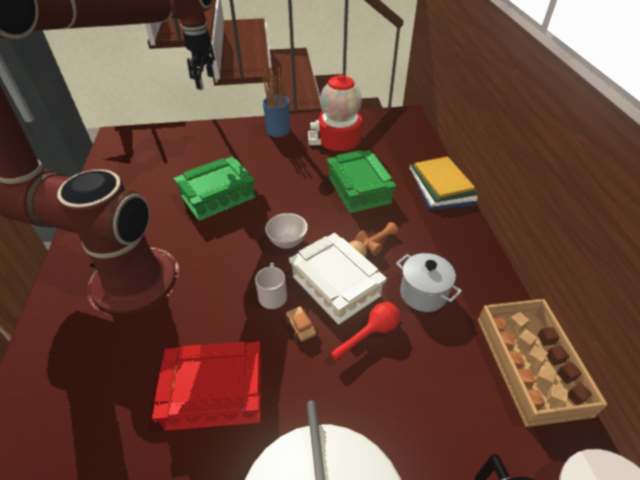

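The white box is centred near pixel (366,225) in the top view, turned about 30°. The mug, car, maraca and kendama stand close around it. The green and red boxes are look-alikes.

```bash
cat > h.py <<'E'
import numpy as np, cv2
from scipy.spatial.transform import Rotation as R
from station import *
def cloud(c):
    im,d=get_image(c);k=get_calibration(c)
    v,u=np.mgrid[0:480,0:640]
    P=np.stack([(u-k['cx'])/k['fx']*d,(v-k['cy'])/k['fy']*d,d],-1)
    W=P@R.from_rotvec(k['orientation']).as_matrix().T+k['position']
    W[d==0]=np.nan
    return im,W
E
python3 - <<'E'
from h import *
for c in ["top","side"]:
    im,W=cloud(c)
    hsv=cv2.cvtColor(im,cv2.COLOR_BGR2HSV)
    m=(W[...,2]>0.06)&(W[...,2]<0.095)&(hsv[...,1]<70)&(hsv[...,2]>110)
    n,l,s,ce=cv2.connectedComponentsWithStats(m.astype(np.uint8))
    for i in range(1,n):
        if s[i,4]<1500: continue
        p=W[l==i]; xy=(p[:,:2]*1000).astype(np.float32)
        r=cv2.minAreaRect(xy)
        print(c,s[i],ce[i],r, np.percentile(p[:,2],[2,20,50,80,98]).round(4))
    print('bench z',np.nanmedian(W[300:320,300:320,2]) )
# refine
im,W=cloud("top");cv2.imwrite("pics/crop.png",cv2.resize(im[140:310,240:490],None,fx=3,fy=3,interpolation=cv2.INTER_CUBIC))
E
```

```text
top [ 583    9   57   77 3623] [614.44521115  46.5691416 ] ((912.1726684570312, -635.2947387695312), (123.60619354248047, 172.81321716308594), 86.81520080566406) [0.0615 0.0645 0.0667 0.0688 0.0716]
top [ 353   92   72   62 2706] [388.9571323  121.85809313] ((745.3308715820312, -144.33050537109375), (126.18019104003906, 158.35842895507812), 2.8895907402038574) [0.0633 0.0822 0.0871 0.0907 0.0942]
top [ 309  171  116  108 6489] [366.47464941 224.31792264] ((525.7196044921875, -92.40380859375), (154.04527282714844, 201.7259979248047), 30.56583023071289) [0.062  0.0658 0.0701 0.075  0.08  ]
bench z -0.0013188904660965672
side [ 289  234   98   79 3923] [337.30435891 271.08590365] ((526.1939697265625, -96.10063171386719), (153.35069274902344, 203.72882080078125), 30.731218338012695) [0.0649 0.0679 0.0718 0.0766 0.0805]
side [ 396  254   66   48 1769] [428.36856981 275.83945732] ((745.17333984375, -146.2310791015625), (125.3331069946289, 161.1222686767578), 3.3477425575256348) [0.0633 0.0818 0.088  0.0919 0.0944]
side [ 560  450   80   30 1909] [598.97852279 466.72812991] ((912.4083862304688, -602.0570068359375), (49.66210174560547, 142.55728149414062), 82.52544403076172) [0.0656 0.0676 0.0689 0.0701 0.0718]
bench z 0.0014064089946357328
```

View pics/crop.png

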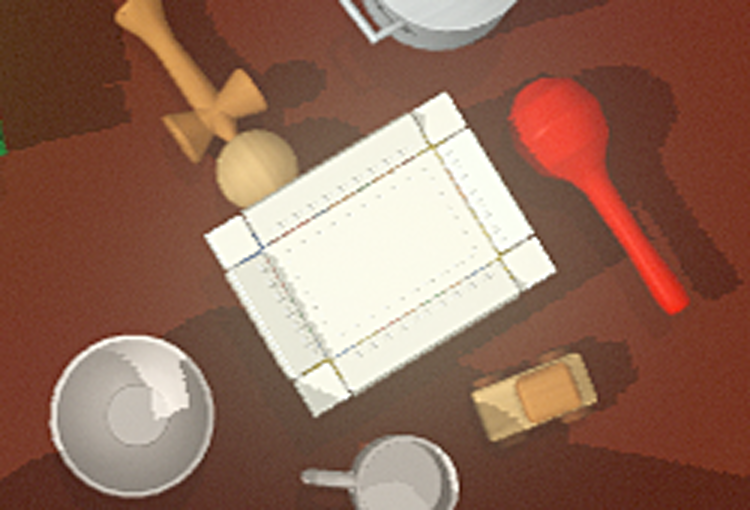

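```bash
python3 - <<'E'
from h import *
o=get_obs();M=R.from_rotvec(o['tool_rot']).as_matrix();print(M.round(3),o['t'])
E
```

```text
[[-0.    -0.947  0.321]
 [ 0.     0.321  0.947]
 [-1.     0.     0.   ]] 0.85
```

Emit:
{"api": "carry_out", "payload": {"increments": [[[0, 0, 0], [0.37, -1, 0], 0], [[0, 0, 0], [0.37, -1, 0], 0], [[0, 0, 0], [0.37, -1, 0], 0], [[0, 0, 0], [0.37, -1, 0], 0], [[0, 0, 0], [0.37, -1, 0], 0], [[0, 0, 0], [0.37, -1, 0], 0], [[0, 0, 0], [0.37, -1, 0], 0], [[0, 0, 0], [0.37, -1, 0], 0]], "squeeze": 40}}

```text
t: 1.65
tool_pos: [0.2603, 0.4278, 0.4049]
tool_rot: [-0.968, 1.343, 0.969]
contact_force: [-0.4, -0.3, 0.6]
opening: -0.0001
```

Emit:
{"api": "carry_out", "payload": {"increments": [[[0, 0, 0], [0.37, -1, 0], 0], [[0, 0, 0], [0.37, -1, 0], 0], [[0, 0, 0], [0.37, -1, 0], 0], [[0, 0, 0], [0.37, -1, 0], 0], [[0, 0, 0], [0.37, -1, 0], 0], [[0, 0, 0], [0.37, -1, 0], 0], [[0, 0, 0], [0.37, -1, 0], 0], [[0, 0, 0], [0.37, -1, 0], 0]]}}

```text
t: 2.45
tool_pos: [0.3206, 0.2608, 0.4062]
tool_rot: [-0.968, 1.339, 0.969]
contact_force: [0.4, 0.7, -0.4]
opening: -0.0
```

Emit:
{"api": "carry_out", "payload": {"increments": [[[0, 0, 0], [0.37, -1, 0], 0], [[0, 0, 0], [0.37, -1, 0], 0], [[0, 0, 0], [0.37, -1, 0], 0], [[0, 0, 0], [0.37, -1, 0], 0], [[0, 0, 0], [0.37, -1, 0], 0], [[0, 0, 0], [0.37, -1, 0], 0], [[0, 0, 0], [0.37, -1, 0], 0], [[0, 0, 0], [0.37, -1, 0], 0]]}}

```text
t: 3.25
tool_pos: [0.3806, 0.0938, 0.4079]
tool_rot: [-0.97, 1.333, 0.967]
contact_force: [0.4, -0.2, 0.0]
opening: -0.0002
```

Emit:
{"api": "carry_out", "payload": {"increments": [[[0, 0, 0], [0.37, -1, -0.5], 0], [[0, 0, 0], [0.37, -1, -0.5], 0], [[0, 0, 0], [0.37, -1, -0.5], 0], [[0, 0, 0], [0.37, -1, -0.5], 0], [[0, 0, 0], [0.37, -1, -0.5], 0], [[0, 0, 0], [0.37, -1, -0.5], 0], [[0, 0, 0], [0.37, -1, -0.5], 0], [[0, 0, 0], [0.37, -1, -0.5], 0]]}}

```text
t: 4.05
tool_pos: [0.4415, -0.0736, 0.3292]
tool_rot: [-0.973, 1.326, 0.959]
contact_force: [-0.1, 0.2, -0.2]
opening: 0.0001
```

```bash
cat >> h.py <<'E'
def rep():
    o=get_obs();M=R.from_rotvec(o['tool_rot']).as_matrix()
    tip=np.array(o['tool_pos'])+0.173*M[:,0]
    print('t',round(o['t'],2),'tip',tip.round(4),'axis',M[:,0].round(3),'F',np.round(o['contact_force'],1))
    a=np.deg2rad(30.65);x=np.array([np.cos(a),np.sin(a)]);y=np.array([-x[1],x[0]]);c=np.array([.526,-.094])
    for n,p in dict(near=c-.067*x,far=c+.067*x,left=c+.092*y,right=c-.092*y).items():
        print(n,((p-tip[:2])/.02).round(2),p.round(4))
    # turn to get axis to straight down
    print('turn',(np.cross(M[:,0],[0,0,-1])/0.1).round(2),'dz to .085',round((.085-tip[2])/.02,2))
E
python3 -c "from h import *;rep()"
```

```text
t 4.05 tip [ 0.4449 -0.073   0.1562] axis [ 0.02   0.004 -1.   ] F [-0.1  0.2 -0.2]
near [ 1.17 -2.76] [ 0.4684 -0.1282]
far [6.94 0.66] [ 0.5836 -0.0598]
left [1.71 2.91] [ 0.4791 -0.0149]
right [ 6.4  -5.01] [ 0.5729 -0.1731]
turn [-0.04  0.2   0.  ] dz to .085 -3.56
```

Emit:
{"api": "carry_out", "payload": {"increments": [[[0, 0.2, 0], [0.34, -0.7, -0.5], 0], [[0, 0, 0], [0.34, -0.7, -0.8], 0], [[0, 0, 0], [0.33, -0.7, -1], 0], [[0, 0, 0], [0.33, -0.66, -0.9], 0], [[0, 0, 0], [0, 0, 0], 0]]}}

```text
t: 4.55
tool_pos: [0.4694, -0.1334, 0.263]
tool_rot: [-0.964, 1.344, 0.968]
contact_force: [-0.7, 0.3, 1.0]
opening: -0.0006
```

```bash
python3 -c "
from h import *;rep()
im,d=get_image('side');cv2.imwrite('pics/s1.png',cv2.resize(im[150:350,200:450],None,fx=3,fy=3))
im,d=get_image('wrist');cv2.imwrite('pics/w1.png',im)"
```

```text
t 4.55 tip [ 0.4694 -0.1328  0.09  ] axis [ 0.     0.003 -1.   ] F [-0.7  0.3  1. ]
near [-0.05  0.23] [ 0.4684 -0.1282]
far [5.71 3.65] [ 0.5836 -0.0598]
left [0.48 5.9 ] [ 0.4791 -0.0149]
right [ 5.17 -2.02] [ 0.5729 -0.1731]
turn [-0.03  0.    0.  ] dz to .085 -0.25
```

View pics/s1.png

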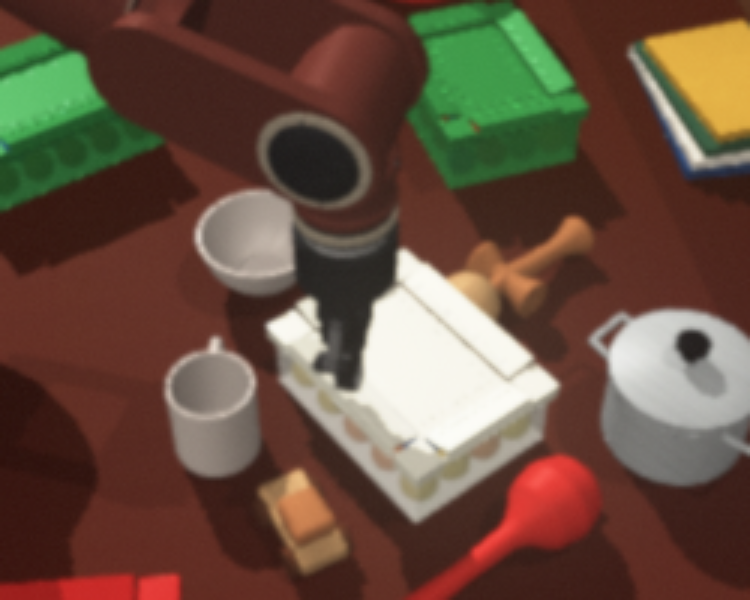

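View pics/w1.png

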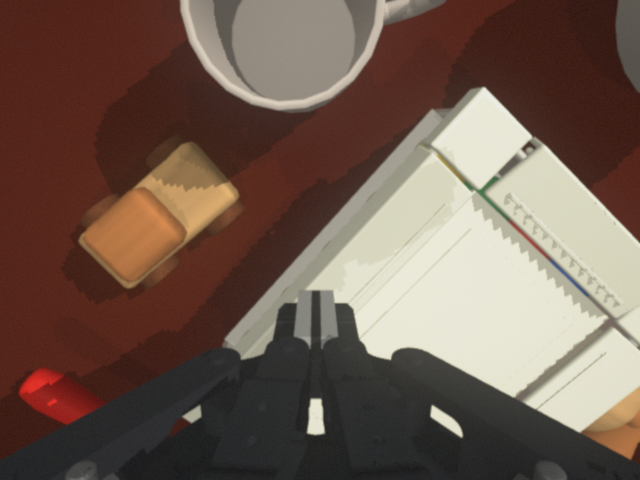

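The shut fingertips hang above the near edge, at wrist image (316,300). The mug and car are clear of them. Now pressing.

Emit:
{"api": "carry_out", "payload": {"increments": [[[0, 0, 0], [-0.05, 0.23, -0.3], 0], [[0, 0, 0], [0, 0, -0.2], 0], [[0, 0, 0], [0, 0, -0.1], 0], [[0, 0, 0], [0, 0, -0.1], 0]]}}

```text
t: 5.05
tool_pos: [0.4692, -0.1262, 0.254]
tool_rot: [-0.972, 1.337, 0.963]
contact_force: [0.1, -0.5, 0.2]
opening: -0.0001
```

```bash
python3 -c "from h import *;rep()"
```

```text
t 5.05 tip [ 0.4708 -0.1262  0.081 ] axis [ 0.009  0.    -1.   ] F [ 0.1 -0.5  0.2]
near [-0.12 -0.1 ] [ 0.4684 -0.1282]
far [5.64 3.32] [ 0.5836 -0.0598]
left [0.42 5.57] [ 0.4791 -0.0149]
right [ 5.11 -2.35] [ 0.5729 -0.1731]
turn [-0.    0.09  0.  ] dz to .085 0.2
```

Emit:
{"api": "carry_out", "payload": {"increments": [[[0, 0.1, 0], [0, -0.1, -0.1], 0], [[0, 0, 0], [0, 0, -0.15], 0], [[0, 0, 0], [0, 0, -0.15], 0]]}}

```text
t: 5.35
tool_pos: [0.4693, -0.1284, 0.2478]
tool_rot: [-0.97, 1.348, 0.971]
contact_force: [-3.7, 1.2, 4.6]
opening: 0.0001
```

```bash
python3 -c "from h import *;rep()"
```

```text
t 5.35 tip [ 0.4687 -0.1287  0.0748] axis [-0.003 -0.002 -1.   ] F [-3.7  1.2  4.6]
near [-0.02  0.03] [ 0.4684 -0.1282]
far [5.75 3.44] [ 0.5836 -0.0598]
left [0.52 5.69] [ 0.4791 -0.0149]
right [ 5.21 -2.22] [ 0.5729 -0.1731]
turn [ 0.02 -0.03  0.  ] dz to .085 0.51
```

In contact; pressing on.

Emit:
{"api": "carry_out", "payload": {"increments": [[[0, 0, 0], [0, 0, -0.1], 0], [[0, 0, 0], [0, 0, -0.15], 0]]}}

```text
t: 5.55
tool_pos: [0.4697, -0.1288, 0.2447]
tool_rot: [-0.969, 1.349, 0.971]
contact_force: [-10.4, 4.0, 23.8]
opening: -0.0002
```

Emit:
{"api": "carry_out", "payload": {"increments": [[[0, 0, 0], [0, 0, -0.15], 0]]}}

```text
t: 5.65
tool_pos: [0.4702, -0.129, 0.2447]
tool_rot: [-0.967, 1.35, 0.974]
contact_force: [-14.0, 6.0, 27.0]
opening: -0.0001
```

Emit:
{"api": "carry_out", "payload": {"increments": [[[0, 0, 0], [0, 0, -0.1], 0]]}}

```text
t: 5.75
tool_pos: [0.4706, -0.1291, 0.2451]
tool_rot: [-0.966, 1.352, 0.976]
contact_force: [-9.1, 2.3, 13.6]
opening: 0.0
```

Stopped hard at tip z 0.072 with 27 N, so it should be clicked. Lifting and moving to the left edge.

Emit:
{"api": "carry_out", "payload": {"increments": [[[0, 0, 0], [0, 0, 0.5], 0], [[0, 0, 0], [0, 0, 0.8], 0], [[0, 0, 0], [0.1, 0.9, 0], 0], [[0, 0, 0], [0.1, 0.9, 0], 0], [[0, 0, 0], [0.1, 0.9, 0], 0], [[0, 0, 0], [0.1, 0.9, 0], 0], [[0, 0, 0], [0.05, 0.9, 0], 0], [[0, 0, 0], [0, 0.8, 0], 0]]}}

```text
t: 6.55
tool_pos: [0.481, -0.0218, 0.2742]
tool_rot: [-0.967, 1.348, 0.965]
contact_force: [0.5, 0.1, 0.6]
opening: 0.0002
```

Emit:
{"api": "carry_out", "payload": {"increments": [[[0, 0, 0], [0, 0, 0], 0]]}}

```text
t: 6.65
tool_pos: [0.481, -0.0205, 0.2741]
tool_rot: [-0.968, 1.346, 0.967]
contact_force: [-0.1, -0.2, -0.1]
opening: -0.0
```

```bash
python3 -c "
from h import *;rep()
im,d=get_image('side');cv2.imwrite('pics/s2.png',cv2.resize(im[150:350,200:450],None,fx=3,fy=3))
im,d=get_image('wrist');cv2.imwrite('pics/w2.png',im)"
```

```text
t 6.65 tip [ 0.4809 -0.0208  0.1011] axis [-0.    -0.001 -1.   ] F [-0.1 -0.2 -0.1]
near [-0.63 -5.37] [ 0.4684 -0.1282]
far [ 5.14 -1.95] [ 0.5836 -0.0598]
left [-0.09  0.3 ] [ 0.4791 -0.0149]
right [ 4.6  -7.62] [ 0.5729 -0.1731]
turn [ 0.01 -0.    0.  ] dz to .085 -0.81
```

View pics/s2.png

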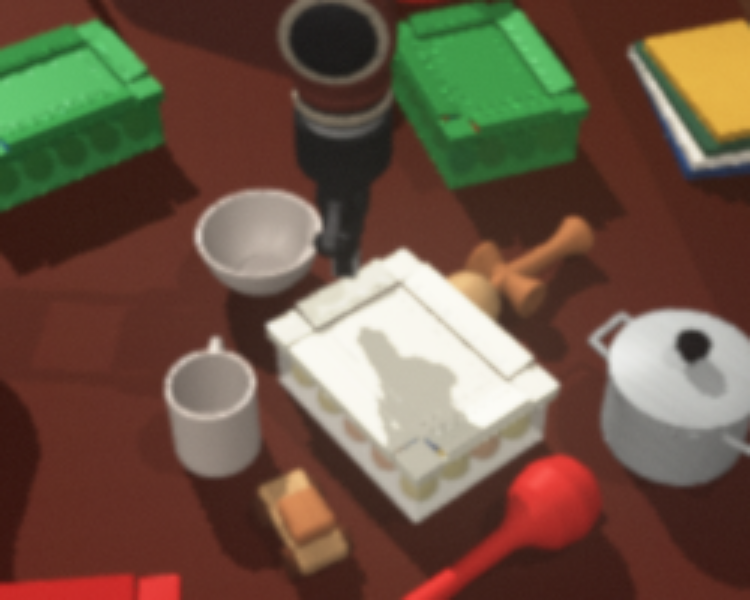

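View pics/w2.png

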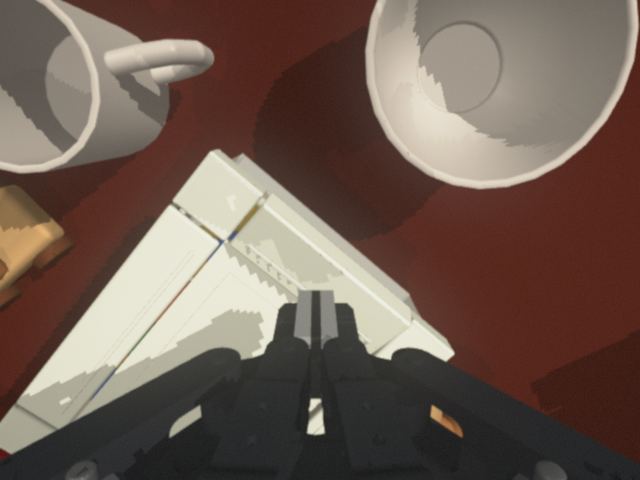

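The near edge now lies flat, level with its corners, and the fingers are over the left edge. Pressing it.

Emit:
{"api": "carry_out", "payload": {"increments": [[[0, 0, 0], [-0.1, 0.25, -0.6], 0], [[0, 0, 0], [0, 0, -0.4], 0], [[0, 0, 0], [0, 0, 0], 0]]}}

```text
t: 7.05
tool_pos: [0.4789, -0.0179, 0.2524]
tool_rot: [-0.967, 1.348, 0.963]
contact_force: [-0.0, -0.8, 0.4]
opening: -0.0003
```

Emit:
{"api": "carry_out", "payload": {"increments": [[[0, 0, 0], [0, 0, -0.15], 0], [[0, 0, 0], [0, 0, -0.15], 0]]}}

```text
t: 7.25
tool_pos: [0.4793, -0.0182, 0.2472]
tool_rot: [-0.964, 1.348, 0.964]
contact_force: [-2.0, 1.7, 4.4]
opening: 0.0003
```

```bash
python3 -c "from h import *;rep()"
```

```text
t 7.25 tip [ 0.4793 -0.0183  0.0742] axis [-0. -0. -1.] F [-2.   1.7  4.4]
near [-0.55 -5.49] [ 0.4684 -0.1282]
far [ 5.22 -2.08] [ 0.5836 -0.0598]
left [-0.01  0.17] [ 0.4791 -0.0149]
right [ 4.68 -7.74] [ 0.5729 -0.1731]
turn [ 0. -0.  0.] dz to .085 0.54
```

Emit:
{"api": "carry_out", "payload": {"increments": [[[0, 0, 0], [0, 0, -0.15], 0]]}}

```text
t: 7.35
tool_pos: [0.4797, -0.0184, 0.245]
tool_rot: [-0.963, 1.347, 0.964]
contact_force: [-7.4, 2.3, 21.1]
opening: 0.0001
```

Emit:
{"api": "carry_out", "payload": {"increments": [[[0, 0, 0], [0, 0, -0.15], 0]]}}

```text
t: 7.45
tool_pos: [0.4802, -0.0185, 0.2448]
tool_rot: [-0.962, 1.349, 0.966]
contact_force: [-16.3, 4.4, 30.5]
opening: 0.0002
```

Emit:
{"api": "carry_out", "payload": {"increments": [[[0, 0, 0], [0, 0, -0.15], 0]]}}

```text
t: 7.55
tool_pos: [0.4807, -0.0186, 0.245]
tool_rot: [-0.96, 1.351, 0.968]
contact_force: [-13.4, 2.8, 23.6]
opening: -0.0003
```

Emit:
{"api": "carry_out", "payload": {"increments": [[[0, 0, 0], [0, 0, 0.5], 0], [[0, 0, 0], [0, 0, 0.8], 0], [[0, 0, 0], [0.9, -0.36, 0], 0], [[0, 0, 0], [0.9, -0.36, 0], 0], [[0, 0, 0], [0.9, -0.36, 0], 0], [[0, 0, 0], [0.9, -0.36, 0], 0], [[0, 0, 0], [0.9, -0.36, 0], 0], [[0, 0, 0], [0.5, -0.2, 0], 0]]}}

```text
t: 8.35
tool_pos: [0.584, -0.0615, 0.2731]
tool_rot: [-0.963, 1.35, 0.963]
contact_force: [0.7, -0.4, 0.1]
opening: 0.0001
```

Emit:
{"api": "carry_out", "payload": {"increments": [[[0, 0, 0], [0, 0, 0], 0]]}}

```text
t: 8.45
tool_pos: [0.5848, -0.0621, 0.273]
tool_rot: [-0.963, 1.35, 0.962]
contact_force: [-1.4, -0.2, 0.3]
opening: -0.0
```

```bash
python3 -c "
from h import *;rep()
im,d=get_image('wrist');cv2.imwrite('pics/w3.png',im)"
```

```text
t 8.45 tip [ 0.5846 -0.0623  0.1   ] axis [-0.001 -0.001 -1.   ] F [-1.4 -0.2  0.3]
near [-5.81 -3.29] [ 0.4684 -0.1282]
far [-0.05  0.12] [ 0.5836 -0.0598]
left [-5.27  2.37] [ 0.4791 -0.0149]
right [-0.58 -5.54] [ 0.5729 -0.1731]
turn [ 0.01 -0.01  0.  ] dz to .085 -0.75
```

View pics/w3.png

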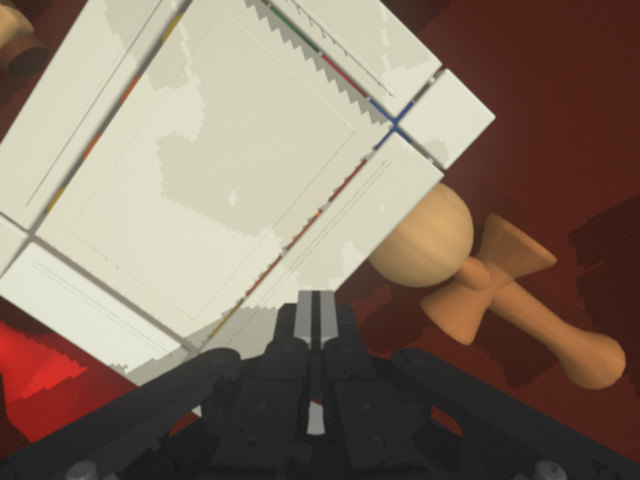

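Over the far edge, with the kendama ball clear of the fingers. Pressing.

Emit:
{"api": "carry_out", "payload": {"increments": [[[0, 0, 0], [-0.05, 0.1, -0.6], 0], [[0, 0, 0], [0, 0, -0.4], 0], [[0, 0, 0], [0, 0, 0], 0], [[0, 0, 0], [0, 0, -0.15], 0], [[0, 0, 0], [0, 0, -0.15], 0]]}}

```text
t: 9.0
tool_pos: [0.5823, -0.0587, 0.2475]
tool_rot: [-0.965, 1.347, 0.961]
contact_force: [-0.3, -0.2, 3.9]
opening: 0.0006
```

Emit:
{"api": "carry_out", "payload": {"increments": [[[0, 0, 0], [0, 0, -0.15], 0]]}}

```text
t: 9.1
tool_pos: [0.5824, -0.0585, 0.2451]
tool_rot: [-0.966, 1.346, 0.96]
contact_force: [-2.6, 0.2, 12.0]
opening: 0.0002
```

Emit:
{"api": "carry_out", "payload": {"increments": [[[0, 0, 0], [0, 0, -0.15], 0]]}}

```text
t: 9.2
tool_pos: [0.5827, -0.0585, 0.2447]
tool_rot: [-0.966, 1.347, 0.961]
contact_force: [-9.7, 1.1, 23.1]
opening: -0.0007
```

Now the last, right edge: about (-0.5, -5.7) units away.

Emit:
{"api": "carry_out", "payload": {"increments": [[[0, 0, 0], [0, 0, -0.1], 0]]}}

```text
t: 9.3
tool_pos: [0.5828, -0.0584, 0.2451]
tool_rot: [-0.966, 1.348, 0.962]
contact_force: [-6.8, 0.4, 12.1]
opening: -0.0001
```

Emit:
{"api": "carry_out", "payload": {"increments": [[[0, 0, 0], [0, 0, 0.5], 0], [[0, 0, 0], [0, 0, 0.8], 0], [[0, 0, 0], [-0.1, -0.98, 0], 0], [[0, 0, 0], [-0.1, -0.98, 0], 0], [[0, 0, 0], [-0.1, -0.98, 0], 0], [[0, 0, 0], [-0.1, -0.98, 0], 0], [[0, 0, 0], [-0.1, -0.98, 0], 0], [[0, 0, 0], [0, -0.9, 0], 0]]}}

```text
t: 10.1
tool_pos: [0.5715, -0.1756, 0.2763]
tool_rot: [-0.97, 1.345, 0.965]
contact_force: [-0.8, -0.5, -0.3]
opening: -0.0
```

Emit:
{"api": "carry_out", "payload": {"increments": [[[0, 0, 0], [0, 0, 0], 0]]}}

```text
t: 10.2
tool_pos: [0.5714, -0.1775, 0.2769]
tool_rot: [-0.969, 1.346, 0.962]
contact_force: [-0.4, 0.2, -0.4]
opening: 0.0004
```

```bash
python3 -c "
from h import *;rep()
im,d=get_image('wrist');cv2.imwrite('pics/w4.png',im)"
```

```text
t 10.2 tip [ 0.5719 -0.178   0.1039] axis [ 0.003 -0.003 -1.   ] F [-0.4  0.2 -0.4]
near [-5.18  2.49] [ 0.4684 -0.1282]
far [0.59 5.91] [ 0.5836 -0.0598]
left [-4.64  8.16] [ 0.4791 -0.0149]
right [0.05 0.24] [ 0.5729 -0.1731]
turn [0.03 0.03 0.  ] dz to .085 -0.95
```

View pics/w4.png

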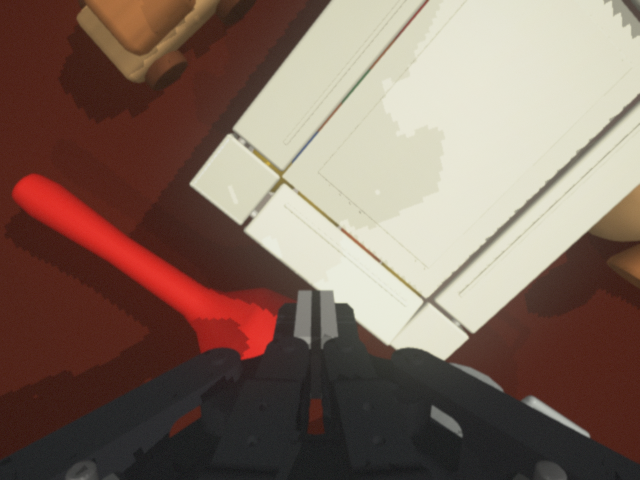

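Fingers are by the right edge's outer border, with the maraca head alongside, so I'm shifting inward before pressing.

Emit:
{"api": "carry_out", "payload": {"increments": [[[0, 0, 0], [-0.03, 0.37, -0.2], 0], [[0, 0, 0], [0, 0, -0.5], 0], [[0, 0, 0], [0, 0, -0.4], 0], [[0, 0, 0], [0, 0, 0], 0]]}}

```text
t: 10.65
tool_pos: [0.5707, -0.166, 0.2524]
tool_rot: [-0.969, 1.344, 0.967]
contact_force: [0.3, -0.3, -0.2]
opening: -0.0001
```

```bash
python3 -c "
from h import *;rep()"
```

```text
t 10.65 tip [ 0.5709 -0.1661  0.0794] axis [ 0.001 -0.001 -1.   ] F [ 0.3 -0.3 -0.2]
near [-5.13  1.9 ] [ 0.4684 -0.1282]
far [0.64 5.31] [ 0.5836 -0.0598]
left [-4.59  7.56] [ 0.4791 -0.0149]
right [ 0.1  -0.35] [ 0.5729 -0.1731]
turn [0.01 0.01 0.  ] dz to .085 0.28
```

Emit:
{"api": "carry_out", "payload": {"increments": [[[0, 0, 0], [0.1, -0.25, 0], 0], [[0, 0, 0], [0, 0, -0.15], 0], [[0, 0, 0], [0, 0, -0.15], 0]]}}

```text
t: 10.95
tool_pos: [0.5734, -0.1711, 0.2477]
tool_rot: [-0.971, 1.345, 0.968]
contact_force: [-2.6, 0.2, 4.0]
opening: 0.0001
```

```bash
python3 -c "
from h import *;rep()"
```

```text
t 10.95 tip [ 0.5735 -0.1715  0.0747] axis [ 0.001 -0.002 -1.   ] F [-2.6  0.2  4. ]
near [-5.26  2.17] [ 0.4684 -0.1282]
far [0.51 5.58] [ 0.5836 -0.0598]
left [-4.72  7.83] [ 0.4791 -0.0149]
right [-0.03 -0.08] [ 0.5729 -0.1731]
turn [0.02 0.01 0.  ] dz to .085 0.52
```

Emit:
{"api": "carry_out", "payload": {"increments": [[[0, 0, 0], [0, 0, -0.15], 0]]}}

```text
t: 11.05
tool_pos: [0.5737, -0.1714, 0.2452]
tool_rot: [-0.972, 1.344, 0.967]
contact_force: [-1.8, 1.9, 10.0]
opening: 0.0003
```

Emit:
{"api": "carry_out", "payload": {"increments": [[[0, 0, 0], [0, 0, -0.15], 0]]}}

```text
t: 11.15
tool_pos: [0.5741, -0.1716, 0.2447]
tool_rot: [-0.971, 1.345, 0.968]
contact_force: [-10.4, 3.8, 23.7]
opening: -0.0002
```

Lift clear and back off, so that the cameras can see the whole lid.

Emit:
{"api": "carry_out", "payload": {"increments": [[[0, 0, 0], [0, 0, -0.1], 0], [[0, 0, 0], [0, 0, 0.5], 0], [[0, 0, 0], [0, 0, 1], 0], [[0, 0, 0], [0, 0, 1], 0], [[0, 0, 0], [0, 0, 1], 0], [[0, 0, 0], [0, 0, 1], 0], [[0, 0, 0], [0, 0, 1], 0], [[0, 0, 0], [0, 0, 1], 0]]}}

```text
t: 11.95
tool_pos: [0.5736, -0.1718, 0.3768]
tool_rot: [-0.968, 1.347, 0.97]
contact_force: [0.8, -0.6, -0.6]
opening: -0.0
```

Emit:
{"api": "carry_out", "payload": {"increments": [[[0, 0, 0], [-0.3, 1, 0.5], 0], [[0, 0, 0], [-0.3, 1, 0.5], 0], [[0, 0, 0], [-0.3, 1, 0], 0], [[0, 0, 0], [-0.3, 1, 0], 0], [[0, 0, 0], [-0.3, 1, 0], 0], [[0, 0, 0], [-0.3, 1, 0], 0], [[0, 0, 0], [-0.3, 1, 0], 0], [[0, 0, 0], [-0.3, 1, 0], 0]]}}

```text
t: 12.75
tool_pos: [0.5254, -0.0097, 0.4048]
tool_rot: [-0.974, 1.338, 0.952]
contact_force: [0.0, 0.3, -0.2]
opening: 0.0001
```

Emit:
{"api": "carry_out", "payload": {"increments": [[[0, 0, 0], [-0.3, 1, 0], 0], [[0, 0, 0], [-0.3, 1, 0], 0], [[0, 0, 0], [-0.3, 1, 0], 0], [[0, 0, 0], [-0.3, 1, 0], 0], [[0, 0, 0], [-0.3, 1, 0], 0], [[0, 0, 0], [-0.3, 1, 0], 0], [[0, 0, 0], [-0.3, 1, 0], 0], [[0, 0, 0], [-0.3, 1, 0], 0]]}}

```text
t: 13.55
tool_pos: [0.4753, 0.1563, 0.4063]
tool_rot: [-0.975, 1.33, 0.946]
contact_force: [0.2, -0.4, 0.5]
opening: -0.0001
```

Emit:
{"api": "carry_out", "payload": {"increments": [[[0, 0, 0], [-0.3, 1, 0], 0], [[0, 0, 0], [-0.3, 1, 0], 0], [[0, 0, 0], [-0.3, 1, 0], 0], [[0, 0, 0], [-0.3, 1, 0], 0], [[0, 0, 0], [-0.3, 1, 0], 0], [[0, 0, 0], [-0.3, 1, 0], 0], [[0, 0, 0], [-0.3, 1, 0], 0], [[0, 0, 0], [0, 0, 0], 0]]}}

```text
t: 14.35
tool_pos: [0.4309, 0.3036, 0.4077]
tool_rot: [-0.977, 1.321, 0.946]
contact_force: [0.4, -0.1, 0.0]
opening: 0.0004
```

```bash
python3 - <<'E'
from h import *
rep()
a=np.deg2rad(30.65);x=np.array([np.cos(a),np.sin(a)]);y=np.array([-x[1],x[0]])
for c in ["top","side"]:
    im,W=cloud(c);cv2.imwrite(f"pics/{c}9.png",im)
    if c=="top": b=cv2.imread("pics/top0.png"); print('diff',cv2.absdiff(im,b)[90:330,240:490].mean())
    z=W[...,2];hsv=cv2.cvtColor(im,cv2.COLOR_BGR2HSV)
    near=np.hypot(W[...,0]-.526,W[...,1]+.094)<.14
    m=(z>.055)&(z<.09)&near&(hsv[...,1]<70)&(hsv[...,2]>110)
    print(c,cv2.minAreaRect((W[m][:,:2]*1000).astype(np.float32)))
    r=W[...,:2]-np.array([.526,-.094]);px=r@x;py=r@y
    for n,s in dict(near=(abs(px+.068)<.005)&(abs(py)<.06),far=(abs(px-.068)<.005)&(abs(py)<.06),left=(abs(py-.093)<.005)&(abs(px)<.035),right=(abs(py+.093)<.005)&(abs(px)<.035),corn=(abs(abs(px)-.06)<.008)&(abs(abs(py)-.085)<.008),panel=(abs(px)<.03)&(abs(py)<.05)).items():
        print(n,round(float(np.nanmedian(z[s])),4),s.sum())
im,_=get_image("top");cv2.imwrite("pics/crop9.png",cv2.resize(im[140:310,240:490],None,fx=3,fy=3,interpolation=cv2.INTER_CUBIC))
im,_=get_image("side");cv2.imwrite("pics/scrop9.png",cv2.resize(im[150:350,200:450],None,fx=3,fy=3))
E
```

```text
t 14.35 tip [0.4363 0.3035 0.2348] axis [ 0.031 -0.001 -1.   ] F [ 0.4 -0.1  0. ]
near [  1.6  -21.58] [ 0.4684 -0.1282]
far [  7.37 -18.16] [ 0.5836 -0.0598]
left [  2.14 -15.92] [ 0.4791 -0.0149]
right [  6.83 -23.83] [ 0.5729 -0.1731]
turn [0.01 0.31 0.  ] dz to .085 -7.49
diff 10.053783333333334
top ((500.4609069824219, -108.247314453125), (209.19973754882812, 199.79452514648438), 30.565526962280273)
near 0.0707 267
far 0.0708 262
left 0.0705 156
right 0.0705 158
corn 0.0705 231
panel 0.0666 1310
side ((501.6357727050781, -110.23788452148438), (210.59130859375, 203.50970458984375), 30.71946907043457)
near 0.0335 538
far 0.0718 167
left 0.0718 95
right 0.0332 366
corn 0.0727 140
panel 0.0685 740
```

View pics/crop9.png

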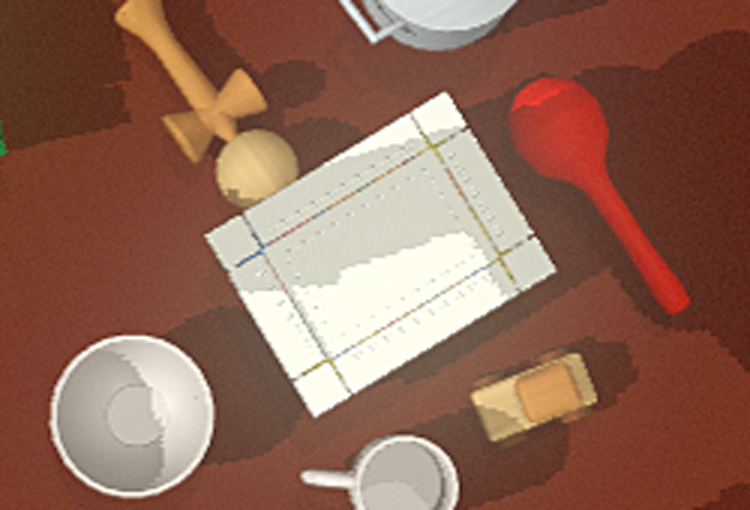

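View pics/scrop9.png

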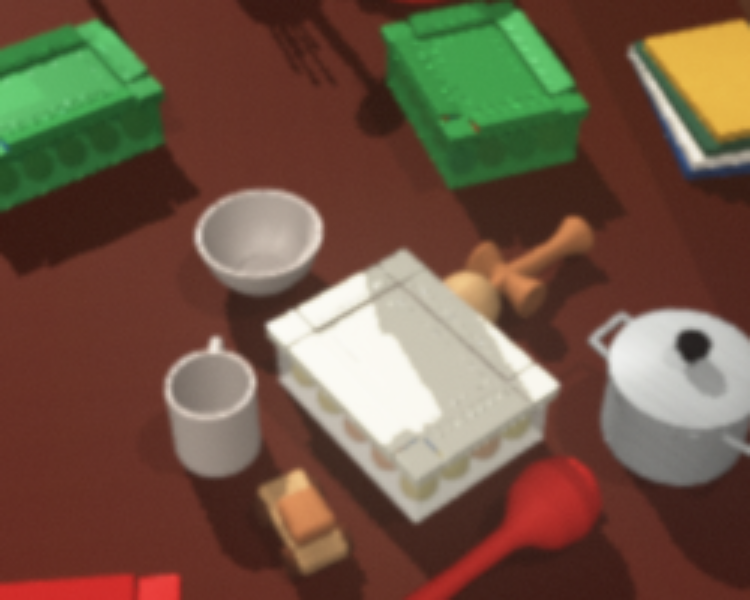

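All four edges lie flush and nothing has moved. The robot is clear, so I'm handing in.

```bash
python3 -c "from station import *;print(finish_job())"
```

```text
the job is handed in; nothing more can be done
None
```

I pressed all four edges of the white box's lid (near, left, far, right) straight down with the shut fingertips. The job was handed in at about 15 s. Each edge stopped hard at a fingertip height of about 72 mm. The highest vertical force I read was about 30 N.

**Top camera:** afterwards, with the arm backed away, the edges measured 70.5–70.8 mm high against 70.5 mm for the corners, so all four are flush. The box outline is in the same place in the picture as before. The bowl, mug, car, maraca, kendama and pot also look unmoved.

**Side camera:** it shows the far and left edges 1 mm below the corners (71.8 against 72.7 mm). Its readings for the near and right edges, about 33 mm, are unusable, probably because points on the box walls fell into the sample.

**Box position:** the last automatic fit of the box outline came out too big (about 209 x 200 mm), probably because neighbouring white things were included. I judged the box's position by eye from the pictures instead.

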